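# Load the sample crate into the tilted crate stand

## Task

Slide the blue crate of sample jars along the bench to line it up with the tilted stand, jars' end first, and push it on up the ramp, never lifting it, until it comes gently against the rear stop and its trailing end drops behind the red-edged lip. Leave it lying fully down in the tray, let go of. Do not ram the stop or press the crate hard into the stand, and leave everything else on the bench where it is.

Things in the scene. Friction and masses are not known exactly. Their poses are not given: they have to be found in the camera images.
- crate_mid (a point): Middle of the crate to load (25 mm above its flat underside): an open blue crate 130 mm long (x) x 100 wide (y) x 50 high, four blue-lidded jars fixed in its front half, 0.45 to 0.8 kg in all. x points to its leading end (the jars' end, which goes up first), z up. Walls and floor 4 mm, trailing wall (-x) 10 mm; jar lids level with the rim.
- crate_rim (a point): Top middle of the crate's trailing wall: 60 mm behind the crate's middle (-x), 50 mm above its underside. The wall is plain, flat, 10 mm thick, with a white strip along its top: a rim to pinch from above, with 39 mm free between it and the jars; its outer face is 5 mm behind this point. Axes as the crate's.
- crate: The same crate; the origin is the centre of its underside, axes as above.
- rack: The tilted crate stand, fixed to the bench, its lane sloping up at 14 degrees (0.244 rad). Origin on the bench at the middle of the ramp's foot, where the ramp's surface meets the bench; x horizontal, up-hill along the lane; z up. Yellow wings 28 mm high flare from the foot (106 mm apart inside) to 45 mm before it (about 143 mm apart).
- lane_foot (a point): Frame of the sloping lane: x up the slope, y across, z square to it. z = 0 is the plane of the tray's bed, where the loaded crate's underside lies; the origin is 9 mm beneath (-z) the ramp's foot. Ramp surface: z = 9 mm, x = 0 to 100 mm. Grey side guides 106 mm apart inside, x = 0 to 274 mm, up to z = 30 mm.
- slots (a point): Point on the bed's plane 175 mm up the lane (axes as lane_foot), by the slots in the guides where the tray is clamped. The tray: a front flange at z = 8 mm tucked under the ramp's end, ending in a square red-edged lip; 8 mm below it the bed, 133.5 mm from lip to rear stop (3.5 mm more than the crate); the upright rear stop, yellow-striped, up to z = 32 mm.
- ramp_end (a point): Middle of the ramp's upper end, on its surface (lane x = 100, z = 9 mm). How far beyond it the tray is clamped differs each time and is not measured: the lip lies 2 to 26 mm beyond. So creep up and feel for the rear stop: sliding takes 3 to 8 N, rising sharply at the stop. Then the trailing end is past the lip and drops once let go. 15 N at the stop is fine, over 25 N too rough.
- flask_a_mid (a point): A conical flask with a foil cap, 64 mm across the base, 105 mm tall; a bystander; the point is its middle, half-way up its body.
- flask_b_mid (a point): A conical flask with a foil cap, 72 mm across the base, 130 mm tall; a bystander; the point is its middle, half-way up its body.
- jar_a_mid (a point): A sample jar with a blue lid, 37 mm across, 46 mm tall, standing beside the stand; a bystander; the point is its middle, half-way up its body.
- jar_b_mid (a point): A sample jar with a blue lid, 37 mm across, 46 mm tall, standing at the other side of the stand; a bystander; the point is its middle, half-way up its body.
- wash_bottle_mid (a point): A white wash bottle with a blue collar and bent spout, 60 mm across, 115 mm to the shoulder, 180 mm tall; a bystander; the point is its middle, half-way up its body.
- spare_crate_mid (a point): An empty grey crate, 130 by 100 by 50 mm high; a bystander; the point is its middle, half-way up its body.
Things that resemble listed ones, but are neither listed nor needed, are in the scene too. There is more than one size of the crate; the job needs the smallest.

How it is judged:
By the outcome, as a careful person would: the job done as asked, in the order asked, and still so for the second after the job is handed in, with the robot touching nothing.
It also fails if it takes over 61 s, if anything falls off the work surface, if the arm or the gripper's body presses on something with over 40 N, if the wrist force passes 120 N, or if a joint passes its speed limit or range.

## Robot

A 6-joint arm with a two-finger parallel gripper is mounted at the origin on the work surface. World frame = base frame: x ahead of the robot, y to its left, z up, the work surface at z = 0. Lengths are in m, angles in rad, forces in N, time in s.
With the tool pointing down it reaches from about 0.275 to 0.75 m from the base axis. Payload 10.2 kg.
Tool frame: the origin (TCP) lies midway between the tips of the shut fingers; the grasp point (between the pads) lies 19 mm behind it; z points along the fingers, y is the line along which they close (so a half turn about z gives the same grasp; the last joint's range is limited). The gripper opens to 88 mm and grips with 3 to 60 N. Pads are 18 mm wide; open, the fingers measure 123 mm over their backs; the gripper's body (75 mm by 187 mm) begins 45 mm behind the grasp point.
Start: joints at [-1.39, 0.313, 1.498, -0, 1.331, -0.223], TCP at [0.206, -0.483, 0.239] pointing down, gripper open.
Joint ranges: [-2.94, 2.94], [-0.97, 2.17], [0.19, 2.56], [-1.23, 4.37], [0.02, 3.11], [-2.88, 2.88]. Speed limits (rad/s): [2.39, 2.39, 3.01, 3.14, 3.14, 3.14].

## Interface

Orientations are given as a rotation vector (axis times angle).
In Python, from cell import env gives the robot as it stands. The module is installed in compiled form; this text tells all that it offers.
- The arm moves only by the shell command python3 -m inch 'ROWS'. ROWS is JSON, a list of rows, each a list of 3 entries, a list of its own where there are three numbers: the closure, from 0 (fully open) to 1 (shut), then the shift along the tool's x, y, z each as a share of 0.6 m, from -1 to 1, then the turn, a rotation vector about the tool's x, y, z each as a share of 2 rad, from -1 to 1. In form: [[claw, [x, y, z], [wx, wy, wz]], ...]. A call has 1 to 5 rows; each row shifts and turns the commanded pose from where the row before left it, along the tool's axes as they then stand; what a row does not reach is not made up. A row lasts 1/8 s, in which the tool goes at most 62.5 mm and 10.7 degrees, less where a joint would pass 70% of its speed; a pose out of reach is approached as far as the arm can. A call with a number of a shift or a turn outside -1 to 1 is refused whole. A call with a gripper value outside its range is refused whole. The fingers move at their own pace and stop on an object; the grip force is fixed at half the most. Time passes only in rows, so rows that do not move let the fingers close. It gives the time, the measured TCP pose, the force, the opening and the grip force at its end, in the units of the state.
- env.state(): the state, without advancing time (a new reading comes with each control period).
- env.grab_frame(name): name is "scene" or "top" or "wrist"; returns a dict with "image" (384x512x3 uint8, red, green, blue), "vertical_fov" (degrees; the focal length in pixels is half the picture's height over the tangent of half this angle, whatever the lens; pixels are square), "cx", "cy" (the principal point, pixels), "eye" and "orientation" of the camera in the world; the wrist camera has in their place "hand_eye" (4x4, takes a point from camera to tool coordinates, whose origin is the TCP and whose axes are the flange's). Camera axes: x right, y up, looking along -z (the intrinsics and any distortion apply to the point x, -y, -z); pixel columns grow to the right and rows downward; lengths in m; the calibration is good to about 2 mm. A picture is of the moment at which its call begins: read the wrist's pose just before it. There is no depth.
- env.hand_in(): hands the job in; it is judged then, once.
The state is a dict: "time": time; "joints": joint angles; "joint_vel": joint speeds; "joint_efforts": joint torques, N m; "position": TCP position; "tool_rot": TCP orientation; "wrist_force": force on the tool from outside, world axes, zero at the start; "torque": the same for the moment, N m; "width": finger opening in m; "finger_force": force on a finger pad.
Only numpy, scipy, OpenCV 4.12 (cv2) and the standard library are available. Lean on these libraries where they do the work, as an engineer would, in place of code of your own. Each camera call takes 0.05 s, during which the arm holds its last target. There are 200 camera calls.

## Working session

There is one attempt and no reset: what is moved stays moved. The work goes in short steps, Python scripts to look and compute and a shell command to move; the robot and the scene stay as the last step left them, time stands still between calls to the robot, and variables do not carry over. Pictures are saved under pics/ and viewed, at most 10 in all, crops included, and the job is handed in when it is done.

```bash
mkdir -p pics; python3 - <<'E'
from cell import env
import cv2,pickle
for n in("scene","top"):
    f=env.grab_frame(n); cv2.imwrite(f"pics/{n}0.png",cv2.resize(f["image"][:,:,::-1],(800,600),interpolation=cv2.INTER_CUBIC))
    pickle.dump(f,open(n+".pkl","wb"))
    print({k:v for k,v in f.items() if k!="image"})
print(env.state())
E
```

```text
{'vertical_fov': 45.40045520265753, 'cx': 253.53878939854388, 'cy': 189.78918519594188, 'eye': array([0.89485254, 0.66550376, 1.00688264]), 'orientation': array([0.261883  , 0.88609071, 2.48653436])}
{'vertical_fov': 47.65303025784299, 'cx': 256.0577917326292, 'cy': 197.05536323169085, 'eye': array([0.22771053, 0.02826234, 1.24419901]), 'orientation': array([ 0.17071654, -0.16161891, -1.47935592])}
{'time': 0.1, 'joints': array([-1.39037959e+00,  3.13407327e-01,  1.49831833e+00, -9.32628438e-06,
        1.33097875e+00, -2.23379548e-01]), 'joint_vel': array([-0.00023844, -0.00162409, -0.00228764, -0.00137152,  0.0017414 ,
        0.00044769]), 'joint_efforts': array([ 3.70725160e-03, -4.02804387e+01, -2.52646315e+01,  6.96554594e-02,
        3.41809227e-02, -5.10574444e-05]), 'position': array([ 0.20623856, -0.48257668,  0.2382276 ]), 'tool_rot': array([-3.07668989e+00, -6.29761800e-01, -2.32777130e-05]), 'wrist_force': array([-0.83712889,  0.20748916,  0.23994094]), 'torque': array([ 0.00934942, -0.07023689,  0.0086599 ]), 'finger_force': 0.0, 'width': 0.08793063142054183}
```

View pics/scene0.png

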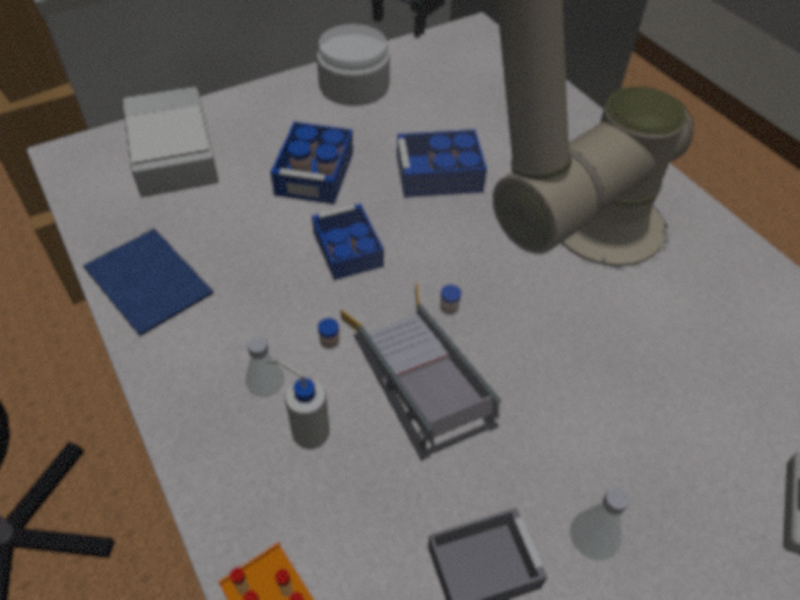

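View pics/top0.png

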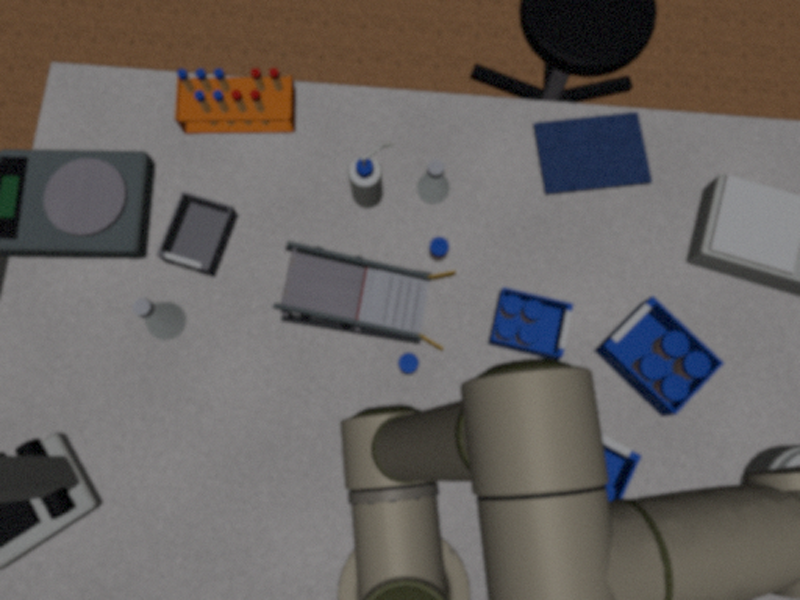

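The scene view shows the small crate at (348,240), white strip away from the stand, and the stand at (430,370). In the top view the small crate is at (530,322) and the stand at (350,295), foot at about (425,305). I'll enlarge the top view.

```bash
cat > h.py <<'E'
import numpy as np,pickle,cv2
from scipy.spatial.transform import Rotation as R
def ray(f,u,v):
    h=f["image"].shape[0]; F=h/2/np.tan(np.radians(f["vertical_fov"])/2)
    d=np.array([(u-f["cx"])/F,-(v-f["cy"])/F,-1.])
    return R.from_rotvec(f["orientation"]).apply(d)
def onz(f,u,v,z):
    d=ray(f,u,v); e=np.array(f["eye"]); return e+d*(z-e[2])/d[2]
def proj(f,p):
    h=f["image"].shape[0]; F=h/2/np.tan(np.radians(f["vertical_fov"])/2)
    q=R.from_rotvec(f["orientation"]).inv().apply(np.array(p)-f["eye"])
    return f["cx"]-F*q[...,0]/q[...,2], f["cy"]+F*q[...,1]/q[...,2]
E
python3 - <<'E'
from h import *
f=pickle.load(open("top.pkl","rb"))
im=f["image"][140:260,172:372,::-1]
cv2.imwrite("pics/crop1.png",cv2.resize(im,None,fx=4,fy=4,interpolation=cv2.INTER_CUBIC))
E
```

```text
(no output)
```

View pics/crop1.png

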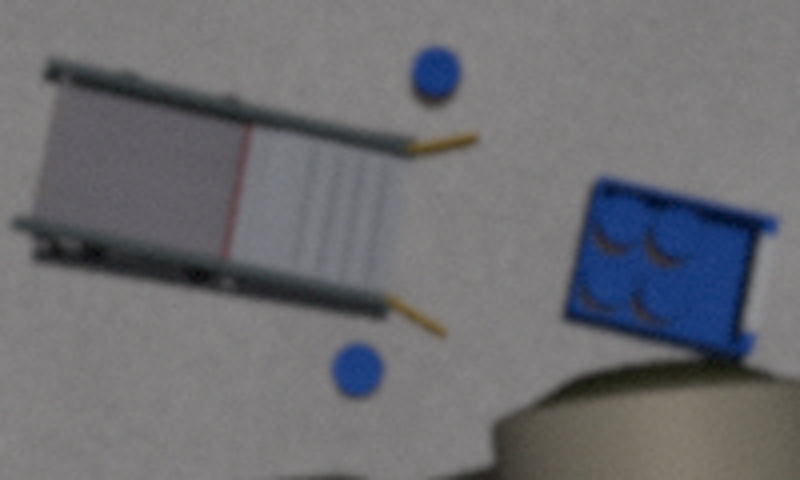

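The crop shows the crate's rim corners at about (600,180), (775,220), (745,352) and (568,318). The wings meet the guides at (412,148) and (388,298), wing tips are at (478,135) and (445,332), and the red lip runs from (250,125) to (226,260).

```bash
python3 - <<'E'
from h import *
f=pickle.load(open("top.pkl","rb"))
W=lambda u,v,z:onz(f,172+(u+.5)/4-.5,140+(v+.5)/4-.5,z)
c=[W(*p,.05) for p in[(600,180),(775,220),(745,352),(568,318)]]
fl,tl,tr,fr=c
print("crate",np.round(c,4),"mid",np.mean(c,0)); d=(fl+fr-tl-tr)/2;print(np.linalg.norm(d),np.linalg.norm(fl-fr),np.linalg.norm(tl-tr),"yaw",np.degrees(np.arctan2(d[1],d[0])))
wb=[W(412,148,.028),W(388,298,.028)];wt=[W(478,135,.028),W(445,332,.028)]
print("base",wb,np.linalg.norm(wb[0]-wb[1]),"tips",wt,np.linalg.norm(wt[0]-wt[1]))
s,co=np.sin(.2443),np.cos(.2443)
L=[W(250,125,.033),W(226,260,.033)];print("lip",L)
m=np.mean(wb,0);b=np.mean(L,0)
d=b-m;print("dir lip-foot",np.degrees(np.arctan2(d[1],d[0])),np.linalg.norm(d[:2]))
for a,b in[(wb[0],wb[1]),(wt[0],wt[1]),(L[0],L[1])]:
  e=b-a;print("perp",np.degrees(np.arctan2(e[1],e[0])), (np.degrees(np.arctan2(e[1],e[0]))+90),(np.degrees(np.arctan2(e[1],e[0]))-90))
# rail top inner edges: upper end z: lane x 274,z30
zt=.274*s+.021*co
T=[W(65,82,zt),W(40,220,zt)];print("top ends",T,np.linalg.norm(T[0]-T[1]),zt);d=np.mean(T,0)-m;print(np.degrees(np.arctan2(d[1],d[0])),np.linalg.norm(d[:2]))
E
```

```text
crate [[ 0.5385 -0.1354  0.05  ]
 [ 0.5201 -0.2598  0.05  ]
 [ 0.4245 -0.242   0.05  ]
 [ 0.4379 -0.1184  0.05  ]] mid [ 0.4802488  -0.18889103  0.05      ]
0.12498095149302918 0.10205466535123375 0.09719023017318672 yaw 82.70155080842495
base [array([ 0.55638935, -0.00161332,  0.028     ]), array([0.44517712, 0.0070142 , 0.028     ])] 0.11154637169190891 tips [array([ 0.5701983 , -0.04851924,  0.028     ]), array([ 0.42431059, -0.03504859,  0.028     ])] 0.14650829698846554
lip [array([0.56213164, 0.1163714 , 0.033     ]), array([0.46174554, 0.12384939, 0.033     ])]
dir lip-foot 84.57250570390086 0.11793870972686367
perp 175.5640434281507 265.56404342815074 85.56404342815071
perp 174.72450996818012 264.7245099681801 84.72450996818012
perp 175.73977679101898 265.739776791019 85.73977679101898
top ends [array([0.56710136, 0.24324576, 0.08665079]), array([0.46820429, 0.24863806, 0.08665079])] 0.09904397451962622 0.0866507887962817
86.03270396455679 0.2438257494232568
```

```bash
python3 -m inch '[[0,[0.08,-0.026,0.005],[0,0,0]],[0,[0.08,-0.026,0.005],[0,0,0]],[0,[0.08,-0.026,0.005],[0,0,0]],[0,[0.08,-0.026,0.005],[0,0,0]],[0,[0.08,-0.026,0.005],[0,0,0]]]'; python3 -m inch '[[0,[0.08,-0.026,0.005],[0,0,0]],[0,[0.08,-0.026,0.005],[0,0,0]],[0,[0,0,0],[0,0,0.087]],[0,[0,0,0],[0,0,0.087]],[0,[0,0,0],[0,0,0.087]]]'; python3 -m inch '[[0,[0,0,0],[0,0,0]]]'
python3 - <<'E'
from cell import env
import cv2,pickle
s=env.state(); f=env.grab_frame("wrist"); f["state"]=s; pickle.dump(f,open("w1.pkl","wb"))
cv2.imwrite("pics/w1.png",cv2.resize(f["image"][:,:,::-1],(800,600),interpolation=cv2.INTER_CUBIC))
f2=env.grab_frame("top");pickle.dump(f2,open("top2.pkl","wb"))
print(f["hand_eye"],f["vertical_fov"],s["position"],s["tool_rot"],s["joints"])
E
```

```text
time: 0.72
position: [0.3973, -0.3155, 0.2234]
tool_rot: [-3.077, -0.63, 0.0]
wrist_force: [0.2, 0.0, -1.2]
width: 0.0881
finger_force: 0.0
time: 1.35
position: [0.4723, -0.2501, 0.2173]
tool_rot: [-3.135, 0.194, 0.001]
wrist_force: [1.3, 0.6, -0.4]
width: 0.0878
finger_force: 0.0
time: 1.48
position: [0.4722, -0.2503, 0.2174]
tool_rot: [-3.136, 0.183, 0.001]
wrist_force: [0.2, -0.6, 0.3]
width: 0.0881
finger_force: 0.0
[[ 2.69054253e-04  9.67050745e-01  2.54583551e-01  6.50051786e-02]
 [ 9.99999964e-01 -2.61739490e-04 -6.26076369e-05  2.40090816e-04]
 [ 6.08980670e-06  2.54583558e-01 -9.67050780e-01 -1.45569808e-01]
 [ 0.00000000e+00  0.00000000e+00  0.00000000e+00  1.00000000e+00]] 59.780811562795876 [ 0.47224969 -0.25026512  0.21742627] [-3.13586984e+00  1.83086631e-01  8.19135282e-04] [-7.06664658e-01  3.50974952e-01  1.50200691e+00 -1.04439263e-05
  1.28925750e+00  9.80771445e-01]
```

View pics/w1.png

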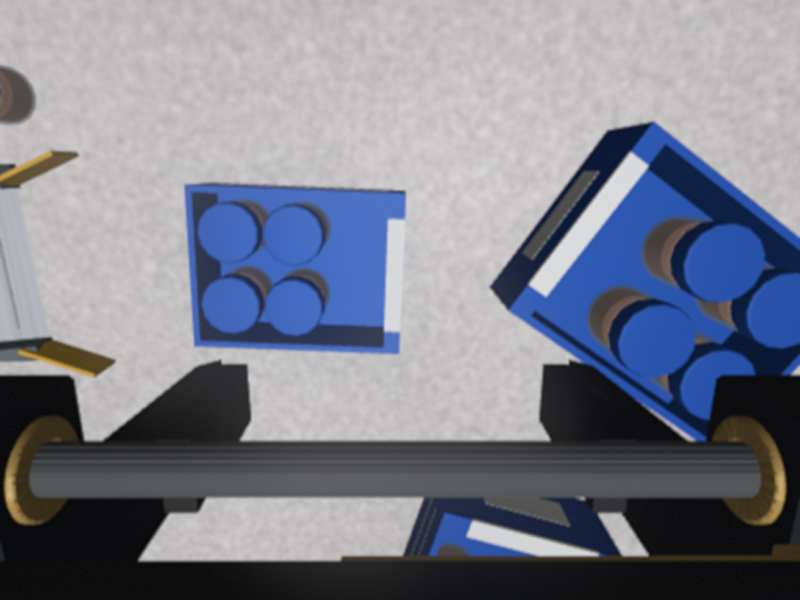

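The wrist view shows the crate's rim corners at (187,186), (405,191), (399,353) and (196,346), and the white strip at x≈395. A wing tip is at (76,153) and another at (98,375). A bigger crate's corner, at (493,288), sits close behind.

```bash
cat >> h.py <<'E'
def wrist(f):
    s=f["state"]; Rt=R.from_rotvec(s["tool_rot"]).as_matrix(); H=np.array(f["hand_eye"])
    f["eye"]=Rt@H[:3,3]+s["position"]; f["orientation"]=R.from_matrix(Rt@H[:3,:3]).as_rotvec(); return f
E
python3 - <<'E'
from h import *
f=wrist(pickle.load(open("w1.pkl","rb")))
W=lambda u,v,z:onz(f,(u+.5)/1.5625-.5,(v+.5)/1.5625-.5,z)
fl,tl,tr,fr=c=[W(*p,.05) for p in[(187,186),(405,191),(399,353),(196,346)]]
print(np.round(c,4),"mid",np.mean(c,0)); d=(fl+fr-tl-tr)/2;print(np.linalg.norm(d),np.linalg.norm(fl-fr),np.linalg.norm(tl-tr),"yaw",np.degrees(np.arctan2(d[1],d[0])))
for n,u,v in [("tipL",76,153),("baseL",14,184),("tipR",98,375),("tipR2",113,362),("baseR",22,347)]:print(n,W(u,v,.028))
print("jarA?",W(10,95,.0))
print("big crate corner z50/65/80",W(493,288,.05),W(493,288,.065),W(493,288,.08)); a=W(493,288,.065);b=W(655,123,.065);print(np.linalg.norm(a-b))
E
```

```text
[[ 0.5415 -0.1363  0.05  ]
 [ 0.5239 -0.2626  0.05  ]
 [ 0.4244 -0.2476  0.05  ]
 [ 0.444  -0.1206  0.05  ]] mid [ 0.48342853 -0.19176591  0.05      ]
0.12800933770664955 0.0987778210923364 0.1005576647849629 yaw 81.64769094619977
tipL [ 0.56919272 -0.06412977  0.028     ]
baseL [ 0.55556043 -0.02059006  0.028     ]
tipR [ 0.42459561 -0.03948121  0.028     ]
tipR2 [ 0.43269303 -0.05213277  0.028     ]
baseR [0.45041567 0.00639914 0.028     ]
jarA? [ 0.61214572 -0.0151019   0.        ]
big crate corner z50/65/80 [ 0.45972024 -0.30978904  0.05      ] [ 0.46341739 -0.30731298  0.065     ] [ 0.46711454 -0.30483692  0.08      ]
0.12347177795169052
```

```bash
python3 -m inch '[[0.64,[0,0,0.07],[0,0,0]],[0.64,[0,0,0.07],[0,0,0]],[0.64,[0,0,0],[0,0,0]]]'; python3 -m inch '[[0.64,[0,0,0.07],[0,0,0]],[0.64,[0,0,0.05],[0,0,0]],[0.64,[0,0,0.05],[0,0,0]],[0.64,[0,0,0],[0,0,0]]]';python3 -m inch '[[1,[0,0,0],[0,0,0]],[1,[0,0,0],[0,0,0]],[1,[0,0,0],[0,0,0]],[1,[0,0,0],[0,0,0]]]'
```

```text
time: 1.95
position: [0.4712, -0.2495, 0.1316]
tool_rot: [-3.133, 0.182, 0.007]
wrist_force: [0.1, -1.4, 0.5]
width: 0.0602
finger_force: 0.0
time: 2.45
position: [0.4724, -0.2504, 0.032]
tool_rot: [-3.135, 0.184, 0.002]
wrist_force: [-0.1, -0.2, 0.8]
width: 0.0314
finger_force: 0.0
time: 2.95
position: [0.4732, -0.2507, 0.0332]
tool_rot: [3.135, -0.186, 0.004]
wrist_force: [1.5, 2.7, 7.6]
width: 0.0103
finger_force: 29.9
```

```bash
python3 -m inch '[[1,[0,0,-0.0017],[0,0,0]],[1,[0,0,0],[0,0,0]]]'; python3 -m inch '[[1,[0.002,-0.017,0],[0,0,-0.004]],[1,[0.002,-0.017,0],[0,0,-0.004]],[1,[0.002,-0.017,0],[0,0,-0.004]],[1,[0.002,-0.017,0],[0,0,-0.004]],[1,[0.002,-0.017,0],[0,0,-0.004]]]';python3 -m inch '[[1,[0,0,0],[0,0,0]],[1,[0,0,0],[0,0,0]]]'
python3 - <<'E'
from cell import env
import cv2,pickle
s=env.state(); f=env.grab_frame("wrist"); f["state"]=s; pickle.dump(f,open("w2.pkl","wb"))
f2=env.grab_frame("top");pickle.dump(f2,open("top2.pkl","wb"))
f3=env.grab_frame("scene");pickle.dump(f3,open("scene2.pkl","wb"))
a=f["image"][:,:,::-1]; b=cv2.resize(f2["image"][140:260,172:372,::-1],(800,480),interpolation=cv2.INTER_CUBIC)
cv2.imwrite("pics/w2.png",cv2.resize(a,(800,600),interpolation=cv2.INTER_CUBIC)); cv2.imwrite("pics/t2.png",b)
print(s["position"],s["tool_rot"])
E
```

```text
time: 3.2
position: [0.4727, -0.2506, 0.0332]
tool_rot: [3.136, -0.186, 0.001]
wrist_force: [2.0, 0.3, 3.3]
width: 0.0096
finger_force: 29.9
time: 3.82
position: [0.4837, -0.2006, 0.0332]
tool_rot: [3.137, -0.121, 0.001]
wrist_force: [-0.3, -6.2, 3.2]
width: 0.0094
finger_force: 29.9
time: 4.08
position: [0.4839, -0.1995, 0.0332]
tool_rot: [-3.138, 0.122, -0.001]
wrist_force: [2.1, 4.8, 7.5]
width: 0.0098
finger_force: 29.9
[ 0.48388737 -0.19952839  0.03320711] [-3.13834166e+00  1.22235498e-01 -1.04660846e-03]
```

View pics/w2.png

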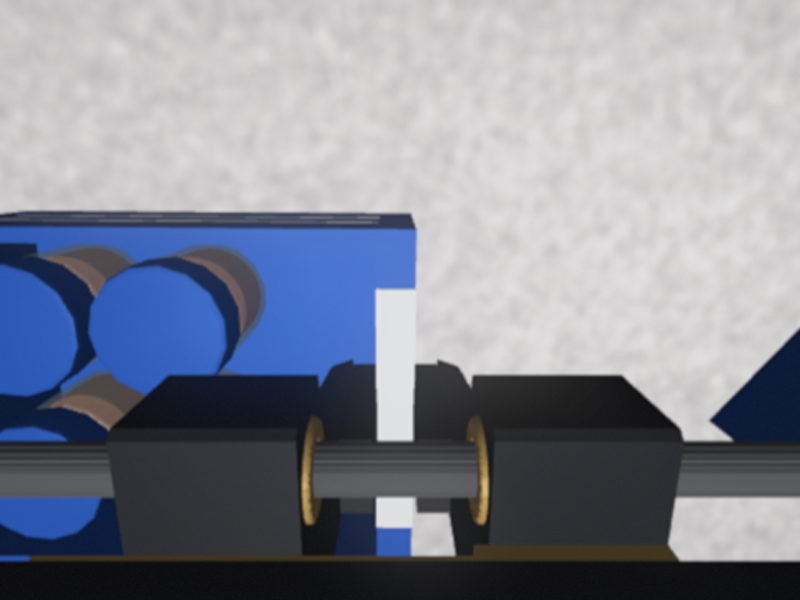

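The picture shows the pads closed on the white strip and the crate's left trailing rim corner at (416,229).

```bash
python3 - <<'E'
from h import *
f=wrist(pickle.load(open("w2.pkl","rb")))
p=onz(f,416.5/1.5625-.5,229.5/1.5625-.5,.05); s=f["state"]
print(p, R.from_rotvec(s["tool_rot"]).inv().apply(p-s["position"]))
E
```

```text
[ 0.53414171 -0.20894853  0.05      ] [ 0.0508454   0.00546777 -0.01676566]
```

View pics/t2.png

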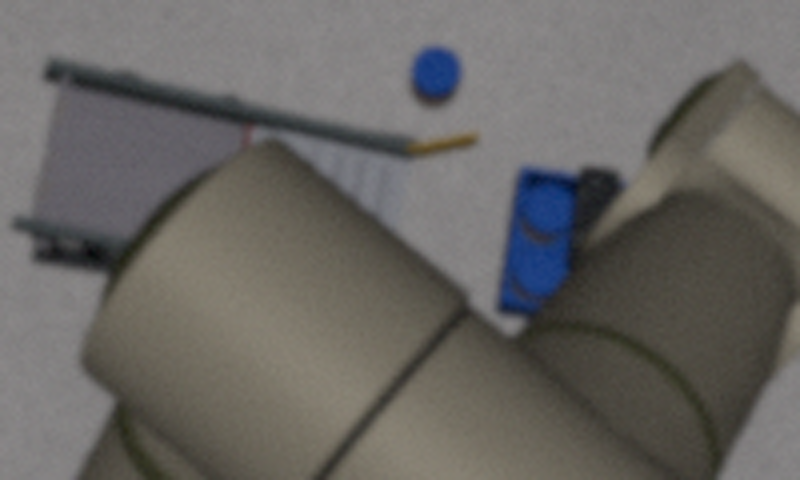

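The top view shows the crate's front corners at (520,170) and (500,308), centred on the wings to about 2 mm. I'll slide it to the foot.

```bash
python3 -m inch '[[1,[0.001,0,-0.0015],[0,0,0]],[1,[0,-0.018,0],[0,0,0]],[1,[0,-0.018,0],[0,0,0]],[1,[0,-0.018,0],[0,0,0]],[1,[0,-0.018,0],[0,0,0]]]'; python3 -m inch '[[1,[0,-0.018,0],[0,0,0]],[1,[0,-0.016,0],[0,0,0]],[1,[0,0,0],[0,0,0]]]'
python3 -m inch '[[0.64,[0,0,0],[0,0,0]],[0.64,[0,0,0],[0,0,0]],[0.64,[0,0,-0.06],[0,0,0]],[0.64,[0,0,-0.09],[0,0,0]],[0.64,[0.03,0.03,-0.09],[0,0,0]]]'
python3 -m inch '[[0.64,[0.0,0.0,-0.08],[0,0,0]],[0.64,[0,-0.03,-0.04],[0,0,0]],[0.64,[0,0,0],[0,0,0]]]'
python3 - <<'E'
from cell import env
import cv2,pickle
s=env.state(); f=env.grab_frame("wrist"); f["state"]=s; pickle.dump(f,open("w3.pkl","wb"))
cv2.imwrite("pics/w3.png",cv2.resize(f["image"][:,:,::-1],(800,600),interpolation=cv2.INTER_CUBIC))
print(s["position"],s["tool_rot"])
E
```

```text
time: 4.85
position: [0.4875, -0.1563, 0.0336]
tool_rot: [-3.139, 0.122, 0.0]
wrist_force: [0.3, -1.9, -2.2]
width: 0.0095
finger_force: 29.9
time: 5.22
position: [0.4889, -0.1357, 0.0335]
tool_rot: [-3.138, 0.122, 0.001]
wrist_force: [0.6, 1.1, -3.8]
width: 0.0098
finger_force: 29.9
time: 5.85
position: [0.5052, -0.1559, 0.1796]
tool_rot: [-3.139, 0.122, 0.001]
wrist_force: [0.7, -1.2, -0.1]
width: 0.0317
finger_force: 0.0
time: 6.22
position: [0.5075, -0.1382, 0.2511]
tool_rot: [3.138, -0.121, 0.005]
wrist_force: [-0.1, -0.1, -0.6]
width: 0.0316
finger_force: 0.0
[ 0.50751672 -0.13818593  0.25108854] [ 3.13776612 -0.12140723  0.00506845]
```

View pics/w3.png

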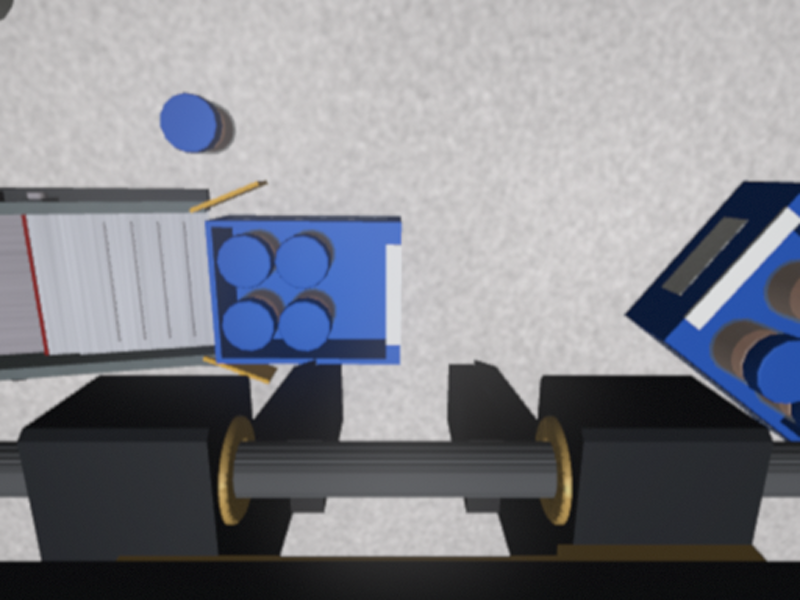

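The wrist view shows the crate's rim corners at (206,221), (401,218), (400,363) and (217,362), with its front between the wings. The wings start at (190,210) and (205,358), the tips are at (266,183) and (275,375), and the lip runs (23,215)-(47,354).

```bash
python3 - <<'E'
from h import *
f=wrist(pickle.load(open("w3.pkl","rb")))
a=np.radians(85.5);X=np.array([np.cos(a),np.sin(a),0]);Y=np.array([-np.sin(a),np.cos(a),0]);O=np.array([.5008,.0027,0])
W=lambda u,v,z:onz(f,(u+.5)/1.5625-.5,(v+.5)/1.5625-.5,z)
L=lambda p:np.round([(p-O)@X*1e3,(p-O)@Y*1e3],1)
for n,u,v,z in[("fl",206,221,.05),("tl",401,218,.05),("tr",400,363,.05),("fr",217,362,.05),("wbL",190,210,.028),("wbR",205,358,.028),("wtL",266,183,.028),("wtR",275,375,.028),("lipL",23,215,.029),("lipR",47,354,.029),("strip",394,244,.05),("strip2",394,346,.05),("jarL",188,122,.046)]:
  print(n,L(W(u,v,z)))
E
```

```text
fl [-16.2 -50.4]
tl [-144.5  -52.5]
tr [-144.3   48.8]
fr [-15.1  48.2]
wbL [  2.1 -55.9]
wbR [ 1.5 53.3]
wtL [-51.9 -74.3]
wtR [-50.1  66.9]
lipL [118.2 -52.4]
lipR [118.5  49.9]
strip [-140.   -35.4]
strip2 [-140.    36.2]
jarL [  -8.9 -112.4]
```

```bash
python3 -m inch '[[0.5,[-0.027,0.05,0],[0,0,0]],[0.5,[0,0,0],[0,0,-0.0873]],[0.5,[0,0,0],[0,0,-0.0873]],[0.5,[0,0,0],[0,0,-0.0873]],[0.5,[0,0,0],[0,0,-0.0873]]]'; python3 -m inch '[[0.5,[0,0,0],[0,0,-0.0873]],[0.5,[0,0,0],[0,0,-0.0873]],[0.5,[0,0,0],[0,0,-0.0873]],[0.5,[0,0,0],[0,0,-0.0873]],[0.5,[0,0,0],[0,0,-0.0873]]]'; python3 -m inch '[[0.5,[0,0,0],[0,0.061,0]],[0.5,[0,0,0],[0,0.061,0]],[0.5,[0,0,0],[0,0,0]]]'
cat > l.py <<'E'
from h import *
from cell import env
s=env.state();a=np.radians(85.5);c=np.cos(.2443);n=np.sin(.2443)
X=np.array([np.cos(a),np.sin(a),0]);Y=np.array([-np.sin(a),np.cos(a),0]);p=s["position"]-np.array([.5008,.0027,0])
M=R.from_rotvec(s["tool_rot"]).as_matrix()
print("XYZ",np.round([p@X,p@Y,p[2]],4),"toolx",np.round([M[:,0]@X,M[:,0]@Y,M[2,0]],3),"tooly",np.round([M[:,1]@X,M[:,1]@Y,M[2,1]],3),"F",np.round([s["wrist_force"]@X,s["wrist_force"]@Y,s["wrist_force"][2]],1),s["width"],s["time"],np.round(s["joints"],2))
E
python3 l.py
```

```text
time: 6.9
position: [0.4879, -0.1674, 0.2477]
tool_rot: [-2.987, -0.966, 0.003]
wrist_force: [-0.6, 0.0, -0.5]
width: 0.0441
finger_force: 0.0
time: 7.52
position: [0.4879, -0.1673, 0.2477]
tool_rot: [-2.298, -2.138, 0.002]
wrist_force: [0.4, -0.0, -0.1]
width: 0.0439
finger_force: 0.0
time: 7.9
position: [0.4878, -0.1684, 0.2476]
tool_rot: [-2.177, -2.008, -0.265]
wrist_force: [0.1, 0.5, 0.1]
width: 0.0439
finger_force: 0.0
XYZ [-0.1716 -0.0005  0.2476] toolx [ 0.97  -0.003  0.242] tooly [-0.002 -1.    -0.003] F [ 0.5 -0.1  0.1] 0.04390699098868947 7.9 [-0.66  0.33  1.47  0.2   1.48 -0.61]
```

```bash
python3 -m inch '[[0.5,[-0.018,0.0015,0.073],[0,0,0]],[0.5,[-0.018,0,0.073],[0,0,0]],[0.5,[-0.018,0,0.073],[0,0,0]],[0.5,[-0.018,0,0.073],[0,0,0]],[0.5,[-0.018,0,0.071],[0,0,0]]]'; python3 -m inch '[[0.5,[0,0,0],[0,0,0]]]'; python3 l.py
```

```text
time: 8.52
position: [0.4889, -0.1663, 0.0233]
tool_rot: [-2.175, -2.015, -0.263]
wrist_force: [0.4, -0.5, -0.4]
width: 0.0439
finger_force: 0.0
time: 8.65
position: [0.4878, -0.1654, 0.0229]
tool_rot: [-2.172, -2.01, -0.262]
wrist_force: [0.6, 0.4, 0.2]
width: 0.044
finger_force: 0.0
XYZ [-0.1686 -0.0002  0.0229] toolx [0.97  0.001 0.243] tooly [ 0.002 -1.    -0.006] F [ 0.4 -0.6  0.2] 0.04399821866254276 8.65 [-0.66  0.62  1.69  0.24  0.99 -0.73]
```

```bash
python3 -m inch '[[0.5,[0.016,0.001,0.004],[0,0,0]],[0.5,[0.016,0.001,0.004],[0,0,0]],[0.5,[0.016,0,0.004],[0,0,0]],[0.5,[0.016,0,0.004],[0,0,0]],[0.5,[0.016,0,0.004],[0,0,0]]]'; python3 l.py; python3 -m inch '[[0.5,[0.016,0,0.004],[0,0,0]],[0.5,[0.016,0,0.004],[0,0,0]],[0.5,[0.016,0,0.004],[0,0,0]],[0.5,[0.016,0,0.004],[0,0,0]]]'; python3 l.py
```

```text
time: 9.28
position: [0.4956, -0.1183, 0.0266]
tool_rot: [-2.179, -2.017, -0.267]
wrist_force: [0.4, -7.1, 4.2]
width: 0.0439
finger_force: 3.8
XYZ [-0.121  -0.0043  0.0266] toolx [0.971 0.002 0.238] tooly [ 0.001 -1.     0.004] F [-7.  -0.9  4.2] 0.04391967828491959 9.275 [-0.57  0.59  1.73  0.26  0.95 -0.66]
time: 9.78
position: [0.4985, -0.0785, 0.0265]
tool_rot: [-2.178, -2.017, -0.267]
wrist_force: [-0.8, -7.2, 4.1]
width: 0.044
finger_force: 3.4
XYZ [-0.0812 -0.0041  0.0265] toolx [0.971 0.002 0.239] tooly [ 0.001 -1.     0.003] F [-7.3  0.2  4.1] 0.04398992406902212 9.775 [-0.5   0.57  1.76  0.28  0.92 -0.61]
```

```bash
python3 -m inch '[[0.5,[0.016,-0.001,0.004],[0,0,0]],[0.5,[0.016,-0.001,0.004],[0,0,0]],[0.5,[0.016,0,0.004],[0,0,0]],[0.5,[0.016,0,0.004],[0,0,0]]]'; python3 l.py; python3 -m inch '[[0.5,[0.016,0,0.004],[0,0,0]],[0.5,[0.016,0,0.004],[0,0,0]],[0.5,[0.016,0,0.004],[0,0,0]],[0.5,[0.016,0,0.001],[0,0,0]]]'; python3 l.py
```

```text
time: 10.28
position: [0.5001, -0.0386, 0.0262]
tool_rot: [-2.177, -2.016, -0.267]
wrist_force: [-0.9, -5.6, 1.6]
width: 0.0443
finger_force: 2.6
XYZ [-0.0412 -0.0025  0.0262] toolx [0.971 0.002 0.24 ] tooly [ 0.001 -1.     0.003] F [-5.7  0.5  1.6] 0.044315667746213615 10.275 [-0.43  0.56  1.78  0.29  0.9  -0.55]
time: 10.78
position: [0.5035, -0.0003, 0.0281]
tool_rot: [-2.178, -2.017, -0.268]
wrist_force: [-2.4, -11.0, 3.7]
width: 0.0444
finger_force: 4.8
XYZ [-0.0027 -0.0029  0.0281] toolx [0.971 0.002 0.239] tooly [ 0.001 -1.     0.004] F [-11.2   1.5   3.7] 0.04441772511032779 10.775 [-0.35  0.55  1.79  0.3   0.88 -0.48]
```

```bash
python3 -m inch '[[0.5,[0.01,0,0],[0,0,0]],[0.5,[0.01,0,0],[0,0,0]],[0.5,[0.01,0,0],[0,0,0]]]'; python3 l.py; python3 -m inch '[[0.5,[0.01,0,0],[0,0,0]],[0.5,[0.01,0,0],[0,0,0]],[0.5,[0.01,0,0],[0,0,0]]]'; python3 l.py
```

```text
time: 11.15
position: [0.5048, 0.0172, 0.0325]
tool_rot: [-2.178, -2.017, -0.268]
wrist_force: [-1.0, -10.4, 3.7]
width: 0.0435
finger_force: 4.5
XYZ [ 0.0148 -0.0029  0.0325] toolx [0.971 0.002 0.239] tooly [ 0.001 -1.     0.004] F [-10.5   0.2   3.7] 0.043475090974680976 11.15 [-0.32  0.55  1.79  0.31  0.88 -0.44]
time: 11.52
position: [0.5063, 0.0345, 0.037]
tool_rot: [-2.178, -2.017, -0.268]
wrist_force: [-1.2, -11.2, 4.4]
width: 0.0444
finger_force: 4.5
XYZ [ 0.0321 -0.0029  0.037 ] toolx [0.971 0.002 0.239] tooly [ 0.001 -1.     0.004] F [-11.2   0.3   4.4] 0.04438362811819911 11.525 [-0.28  0.54  1.79  0.31  0.89 -0.41]
```

```bash
python3 -m inch '[[0.5,[0.01,0,-0.0015],[0,0,0]],[0.5,[0.01,0,-0.001],[0,0,0]],[0.5,[0.01,0,0],[0,0,0]]]'; python3 l.py; python3 -m inch '[[0.5,[0.01,0,0],[0,0,0]],[0.5,[0.01,0,0],[0,0,0]],[0.5,[0.008,0,0],[0,0,0]]]'; python3 l.py
```

```text
time: 11.9
position: [0.5074, 0.0519, 0.0426]
tool_rot: [-2.178, -2.016, -0.268]
wrist_force: [-0.1, -9.1, 3.0]
width: 0.0441
finger_force: 4.0
XYZ [ 0.0496 -0.0027  0.0426] toolx [0.971 0.002 0.24 ] tooly [ 0.001 -1.     0.003] F [-9.1 -0.6  3. ] 0.04405176036890314 11.9 [-0.25  0.53  1.78  0.31  0.89 -0.37]
time: 12.28
position: [0.5081, 0.0687, 0.0462]
tool_rot: [-2.177, -2.015, -0.268]
wrist_force: [0.8, -4.6, -2.7]
width: 0.0437
finger_force: 2.5
XYZ [ 0.0663 -0.0021  0.0462] toolx [0.971 0.001 0.24 ] tooly [ 0.001 -1.     0.002] F [-4.5 -1.2 -2.7] 0.04371926450874755 12.275 [-0.21  0.52  1.78  0.31  0.9  -0.34]
```

```bash
python3 -m inch '[[0.5,[0.006,0,0],[0,0,0]],[0.5,[0.006,0,0],[0,0,0]],[0.5,[0.006,0,0],[0,0,0]]]'; python3 l.py; python3 -m inch '[[0.5,[0.004,0,0],[0,0,0]],[0.5,[0.004,0,0],[0,0,0]],[0.5,[0.004,0,0],[0,0,0]]]'; python3 l.py
```

```text
time: 12.65
position: [0.5089, 0.0791, 0.0484]
tool_rot: [-2.177, -2.014, -0.267]
wrist_force: [2.8, -5.4, -3.3]
width: 0.0439
finger_force: 2.6
XYZ [ 0.0768 -0.002   0.0484] toolx [0.971 0.001 0.241] tooly [ 0.001 -1.     0.001] F [-5.1 -3.2 -3.3] 0.04394921463857949 12.65 [-0.19  0.52  1.77  0.31  0.9  -0.32]
time: 13.02
position: [0.5094, 0.086, 0.0501]
tool_rot: [-2.177, -2.014, -0.267]
wrist_force: [2.4, -5.4, -3.1]
width: 0.0449
finger_force: 2.7
XYZ [ 0.0837 -0.0021  0.0501] toolx [0.971 0.001 0.241] tooly [ 0.001 -1.     0.001] F [-5.2 -2.9 -3.1] 0.04487828011116041 13.025 [-0.18  0.52  1.77  0.31  0.9  -0.3 ]
```

```bash
python3 -m inch '[[0.5,[0.003,0,0],[0,0,0]],[0.5,[0.003,0,0],[0,0,0]]]'; python3 l.py
python3 - <<'E'
from cell import env
import cv2,pickle
s=env.state(); f=env.grab_frame("wrist"); f["state"]=s; pickle.dump(f,open("w4.pkl","wb"))
f2=env.grab_frame("scene")
a=cv2.resize(f["image"][:,:,::-1],(400,300),interpolation=cv2.INTER_AREA); b=cv2.resize(f2["image"][180:300,200:360,::-1],(400,300),interpolation=cv2.INTER_CUBIC)
cv2.imwrite("pics/w4.png",cv2.hconcat([a,b]))
E
```

```text
time: 13.28
position: [0.5097, 0.0894, 0.051]
tool_rot: [-2.177, -2.014, -0.268]
wrist_force: [2.4, -5.3, -2.4]
width: 0.0443
finger_force: 2.7
XYZ [ 0.0872 -0.0021  0.051 ] toolx [0.971 0.001 0.241] tooly [ 0.001 -1.     0.002] F [-5.1 -2.8 -2.4] 0.0442507419935405 13.275 [-0.17  0.52  1.77  0.31  0.9  -0.3 ]
```

View pics/w4.png

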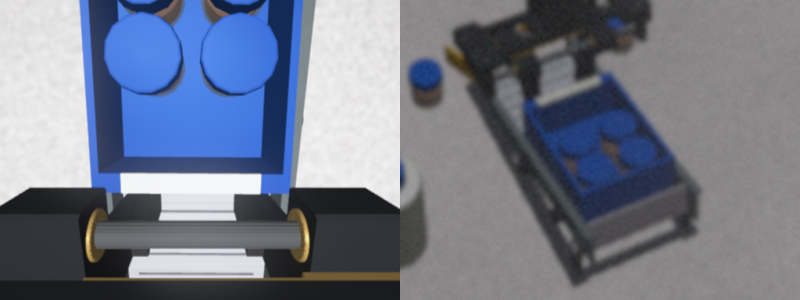

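The crate lies straight between the guides with its front dropped into the tray, a small gap short of the rear stop at about (690,190). Now I'll creep.

```bash
python3 -m inch '[[0.5,[0.003,0,0],[0,0,0]],[0.5,[0.003,0,0],[0,0,0]],[0.5,[0.002,0,0],[0,0,0]]]'; python3 l.py;  python3 -m inch '[[0.5,[0.002,0,0],[0,0,0]],[0.5,[0.002,0,0],[0,0,0]]]'; python3 l.py
```

```text
time: 13.75
position: [0.51, 0.0941, 0.0521]
tool_rot: [-2.177, -2.014, -0.267]
wrist_force: [2.9, -5.6, -2.7]
width: 0.044
finger_force: 2.7
XYZ [ 0.0919 -0.002   0.0521] toolx [0.971 0.001 0.241] tooly [ 0.001 -1.     0.001] F [-5.4 -3.4 -2.7] 0.04401246753575397 13.75 [-0.16  0.52  1.77  0.31  0.9  -0.29]
time: 14.0
position: [0.5102, 0.0964, 0.0526]
tool_rot: [-2.177, -2.014, -0.267]
wrist_force: [2.9, -5.9, -2.8]
width: 0.044
finger_force: 2.8
XYZ [ 0.0941 -0.002   0.0526] toolx [0.971 0.001 0.241] tooly [ 0.001 -1.     0.001] F [-5.6 -3.3 -2.8] 0.04403640493423069 14.0 [-0.16  0.52  1.76  0.31  0.9  -0.28]
```

```bash
python3 -m inch '[[0.5,[0.002,0,0],[0,0,0]],[0.5,[0.002,0,0],[0,0,0]]]'; python3 l.py
```

```text
time: 14.25
position: [0.5104, 0.0987, 0.0532]
tool_rot: [-2.177, -2.014, -0.267]
wrist_force: [1.9, -4.5, -3.5]
width: 0.0439
finger_force: 2.8
XYZ [ 0.0965 -0.0021  0.0532] toolx [0.971 0.001 0.241] tooly [ 0.001 -1.     0.001] F [-4.4 -2.2 -3.5] 0.043866431453157446 14.25 [-0.15  0.52  1.76  0.31  0.9  -0.28]
```

```bash
python3 -m inch '[[0.5,[0.002,0,0],[0,0,0]],[0.5,[0.002,0,0],[0,0,0]]]'
```

```text
time: 14.5
position: [0.5106, 0.101, 0.0538]
tool_rot: [-2.177, -2.014, -0.268]
wrist_force: [2.3, -5.2, -3.5]
width: 0.0437
finger_force: 2.8
```

```bash
python3 -m inch '[[0.5,[0.002,0,0],[0,0,0]],[0.5,[0,0,0],[0,0,0]]]'
```

```text
time: 14.75
position: [0.5107, 0.1022, 0.0542]
tool_rot: [-2.177, -2.014, -0.268]
wrist_force: [2.2, -4.7, -2.5]
width: 0.0441
finger_force: 2.4
```

```bash
python3 -m inch '[[0.5,[0.002,0,0],[0,0,0]],[0.5,[0,0,0],[0,0,0]]]'
```

```text
time: 15.0
position: [0.5108, 0.1034, 0.0544]
tool_rot: [-2.177, -2.014, -0.268]
wrist_force: [2.8, -4.8, -2.2]
width: 0.044
finger_force: 2.4
```

```bash
python3 -m inch '[[0.5,[0.002,0,0],[0,0,0]],[0.5,[0,0,0],[0,0,0]]]'
```

```text
time: 15.25
position: [0.5108, 0.1046, 0.0547]
tool_rot: [-2.177, -2.014, -0.268]
wrist_force: [2.9, -4.5, -3.0]
width: 0.0445
finger_force: 2.4
```

```bash
python3 -m inch '[[0.5,[0.002,0,0],[0,0,0]],[0.5,[0,0,0],[0,0,0]]]'
```

```text
time: 15.5
position: [0.5109, 0.1057, 0.055]
tool_rot: [-2.177, -2.014, -0.267]
wrist_force: [2.1, -4.6, -3.0]
width: 0.0441
finger_force: 2.4
```

```bash
python3 -m inch '[[0.5,[0.002,0,0],[0,0,0]],[0.5,[0,0,0],[0,0,0]]]'
```

```text
time: 15.75
position: [0.511, 0.1069, 0.0553]
tool_rot: [-2.177, -2.014, -0.268]
wrist_force: [3.6, -4.4, -3.1]
width: 0.0448
finger_force: 2.4
```

```bash
python3 -m inch '[[0.5,[0.002,0,0],[0,0,0]],[0.5,[0,0,0],[0,0,0]]]'
```

```text
time: 16.0
position: [0.5111, 0.1081, 0.0556]
tool_rot: [-2.177, -2.014, -0.267]
wrist_force: [2.3, -4.2, -2.5]
width: 0.0445
finger_force: 2.4
```

```bash
python3 -m inch '[[0.5,[0.002,0,0],[0,0,0]],[0.5,[0,0,0],[0,0,0]]]'
```

```text
time: 16.25
position: [0.5112, 0.1092, 0.0558]
tool_rot: [-2.177, -2.014, -0.267]
wrist_force: [2.9, -4.6, -2.5]
width: 0.0442
finger_force: 2.4
```

```bash
python3 -m inch '[[0.5,[0.002,0,0],[0,0,0]],[0.5,[0,0,0],[0,0,0]]]'
```

```text
time: 16.5
position: [0.5112, 0.1095, 0.0559]
tool_rot: [-2.178, -2.015, -0.266]
wrist_force: [2.0, -11.7, -3.3]
width: 0.0443
finger_force: 5.6
```

The force jumped from 4.6 to 11.7 N, so that's the stop. I'll back off and look.

```bash
python3 -m inch '[[0.5,[-0.005,0,0],[0,0,0]],[0.5,[-0.01,0,0],[0,0,0]],[0.5,[-0.02,0,0],[0,0,0]],[0.5,[-0.02,0,0],[0,0,0]],[0.5,[0,0,-0.05],[0,0,0]]]'; python3 -m inch '[[0.5,[-0.02,0,-0.07],[0,0,0]],[0.5,[0,0,-0.07],[0,0,0]],[0.5,[0,0,-0.04],[0,0,0]],[0.5,[0,0,0],[0,0,0]]]'
python3 - <<'E'
from cell import env
import cv2,pickle
f=env.grab_frame("wrist"); f2=env.grab_frame("scene");f3=env.grab_frame("top")
a=cv2.resize(f["image"][:,:,::-1],(400,300),interpolation=cv2.INTER_AREA); b=cv2.resize(f2["image"][180:300,200:360,::-1],(400,300),interpolation=cv2.INTER_CUBIC)
c=cv2.resize(f3["image"][140:230,172:292,::-1],(400,300),interpolation=cv2.INTER_CUBIC);d=cv2.resize(f["image"][50:338,64:448,::-1],(400,300))
cv2.imwrite("pics/w5.png",cv2.vconcat([cv2.hconcat([a,b]),cv2.hconcat([c,d])]))
E
```

```text
time: 17.12
position: [0.5068, 0.0705, 0.0757]
tool_rot: [-2.175, -2.009, -0.263]
wrist_force: [-0.2, 0.5, 1.0]
width: 0.0444
finger_force: 0.0
time: 17.62
position: [0.5055, 0.0328, 0.1798]
tool_rot: [-2.178, -2.014, -0.269]
wrist_force: [-0.7, 0.2, -0.8]
width: 0.0439
finger_force: 0.0
```

View pics/w5.png

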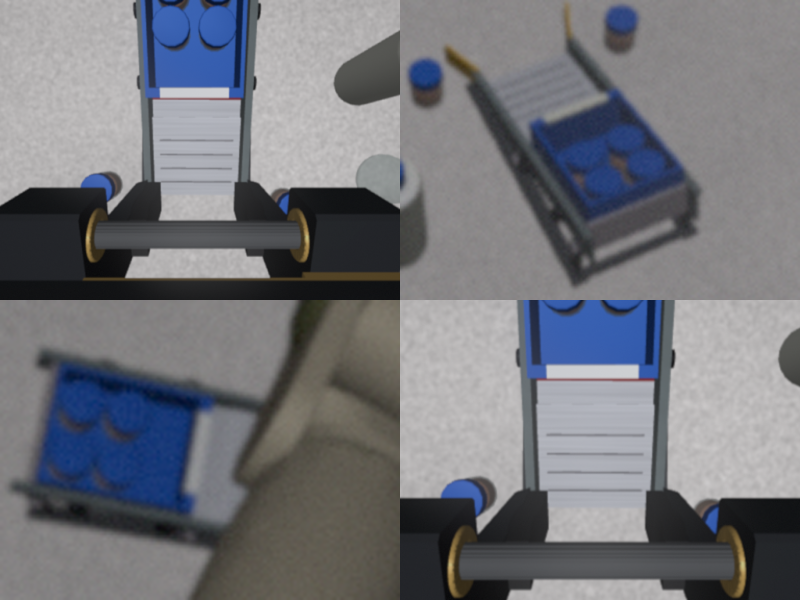

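The wrist view shows the rim's white strip just beyond the red lip line at (198,98), and the crate is centred. I'll check the drop by predicting the rim's position for dropped and not dropped.

```bash
python3 - <<'E'
from h import *
from cell import env
s=env.state(); f=env.grab_frame("wrist"); f["state"]=s; f=wrist(f)
a=np.radians(85.5);X=np.array([np.cos(a),np.sin(a),0]);Y=np.array([-np.sin(a),np.cos(a),0]);Z=np.array([0,0,1]);O=np.array([.5008,.0027,0])+.0018*X-.0013*Y
c,n=np.cos(.2443),np.sin(.2443); lx=c*X+n*Z; lz=-n*X+c*Z; L0=O-.009*lz
P=lambda x,y,z:tuple(np.round([(q-o)*4 for q,o in zip(proj(f,L0+x*lx+y*Y+z*lz),(156,60))],1))
im=cv2.resize(f["image"][60:210,156:356,::-1],None,fx=4,fy=4,interpolation=cv2.INTER_CUBIC); cv2.imwrite("pics/w6.png",im)
for y in(-.05,.05): print("lip",P(.12,y,.008),"rim dropped",P(.123,y,.05),P(.133,y,.05),"front-lifted rear z58:",P(.122,y,.058),"guide top at x=.12",P(.12,y*1.06,.03))
E
```

```text
lip (np.float64(606.9), np.float64(267.1)) rim dropped (np.float64(641.1), np.float64(263.0)) (np.float64(643.6), np.float64(210.9)) front-lifted rear z58: (np.float64(648.4), np.float64(270.5)) guide top at x=.12 (np.float64(637.3), np.float64(272.7))
lip (np.float64(169.9), np.float64(266.8)) rim dropped (np.float64(135.6), np.float64(262.6)) (np.float64(133.2), np.float64(210.5)) front-lifted rear z58: (np.float64(128.2), np.float64(270.0)) guide top at x=.12 (np.float64(139.4), np.float64(272.3))
```

View pics/w6.png

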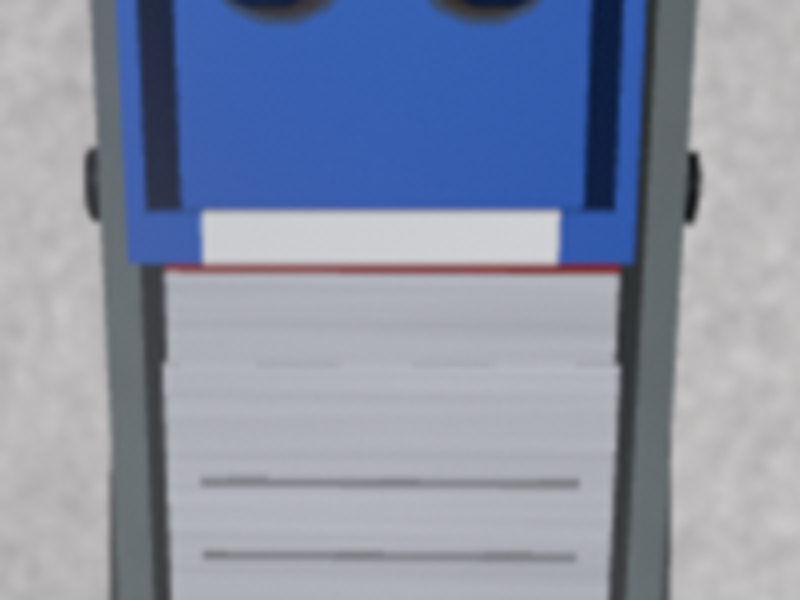

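The rim's rear edge runs from (129,264) to (635,264), 506 px wide. The dropped prediction is 505.5 px; undropped would be 520. The crate is down behind the lip.

```bash
python3 -c "
from cell import env
print(env.hand_in())"
```

```text
the job is handed in; nothing more can be done
None
```

The blue crate is in the tray, jars' end first, let go of and lying behind the red-edged lip. It reached the rear stop at about 12 N (under the 15 N that is fine), the last wrist picture matches a dropped crate, and I handed the job in at about 18 s.

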